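# Tighten and lock the tie of a shelving frame

### The job

Tighten the tie of the shelving end frame: turn the hexagonal turnbuckle sleeve by hand, flat after flat, its top moving away from you, until the play is gone and it goes firm, and stop at the next place where a pair of its flats stands upright, without overtightening or bending the tie. Then fold the yellow keeper fork fully down over the sleeve so it cannot unwind, and let go. Leave the bin, the carton and the spanner where they are.

Things in the scene. Friction and masses are not known exactly. Their poses are not given: they have to be found in the camera images.
- frame: Shelving end frame fixed on the bench on two timber bearers: two blue uprights (tops 115 mm up, 380 mm apart inside), grey strut tubes (36 mm) between them at x -170 and +330 mm, the turnbuckle tie across at x 0. Origin on the bench below the tie's middle; y along the tie to the left upright, x away from the robot, z up. Under the tie is only the bench.
- sleeve_mid (a point): Middle of the turnbuckle sleeve, on the tie's axis 85 mm above the bench; frame's axes. The sleeve is a steel hexagon bar, 30 mm across flats (34.6 corners), 130 long, turning about the tie (y); how it is turned at the start is not measured. Tighten: positively about y, its top moving away from the robot (+x). M16 x 1.5 threads draw both rods in, 1.5 mm a turn each; the sleeve does not travel.
- pin_right (a point): Clevis pin of the right rod on the tie's axis, 170 mm right of the middle (frame -y). Feel: the sleeve turns at about 0.1 N m while the play lasts (1 to 3 rad), then steps to about 0.4 N m, rising 0.2 N m per rad; it stays where left. The first place after the step with a pair of flats upright (0.3 to 0.8 rad on) is the right tightness; 0.5 rad beyond that is overtight.
- keeper (a joint): Angle (rad) of the yellow keeper, a fork hinged on the left rod: 0 = folded flat, prongs either side of the sleeve's left end; 1.57 = straight up; 2.1 = open stop, leaning left. Starts at 1.7 to 2.0, stays where left (friction 0.05 N m). The prongs are 34 mm apart inside and reach 4 mm below the sleeve's axis, so it goes down only with a pair of flats upright within about 10 degrees.
- keeper_hinge (a point): The keeper's hinge, 120 mm left of the sleeve's middle (+y of the frame) and 20 mm above the tie's axis; the hinge runs along the frame's x. Pushed sideways, up or down, the tie gives 1 mm per 3 N at any point and springs back; over 8 mm bends it.
- keeper_tip (a point): Middle of the keeper's free end on its outer face, 75 mm from the hinge. The outer face is the top when folded, the left side when standing. Arm 22 mm wide, 4 thick; fork 44 wide over the last 26 mm; a lip 8 mm high stands on the outer face at the free end.
- bolt_bin: Bystander: yellow picking bin with bolts, 160 x 100 x 70 mm, loose beside the frame; origin under its middle.
- carton: Bystander: brown carton, 130 x 100 x 80 mm, loose on the other side of the frame; origin under its middle.
- spanner: Bystander: steel spanner, 180 mm long, loose on the bench inside the frame beyond the tie; origin under its middle.

How it is judged (in metres and radians):
On the way:
1. the tie is tight (play gone, sleeve firm) while the keeper is still up (y of pin_right in the frame of frame above -0.17007 m and value of joint keeper above 0.9 rad), for 0.2 s.
At the end, for the whole second after the job is handed in: The tie is tight but not overtight: the sleeve is at the first upright pair of flats after it went firm (0.3 rad short to 0.5 rad beyond, which puts the right pin 169.88 to 170.07 mm from the middle); the keeper is folded down over it (under 0.07 rad) and at rest (y of pin_right in the frame of frame above -0.17007 m and not (y of pin_right in the frame of frame above -0.16988 m) and value of joint keeper below 0.07 rad and velocity of joint keeper below 0.1 rad/s); the robot touches nothing.
It fails at once if the tie is overtightened (the sleeve turned more than 0.5 rad beyond the right pair of flats) (y of pin_right in the frame of frame above -0.16988 m).
It fails at once if the tie is bent: the sleeve's middle is pushed more than 8 mm (24 N) from its place (distance of sleeve_mid from where it was at the start of the episode above 0.008 m).
It fails at once if the bolt bin is moved more than 20 mm (distance of bolt_bin from where it was at the start of the episode above 0.02 m).
It fails at once if the carton is moved more than 20 mm (distance of carton from where it was at the start of the episode above 0.02 m).
It fails at once if the spanner is moved more than 20 mm (distance of spanner from where it was at the start of the episode above 0.02 m).
It also fails if it takes over 72 s, if anything falls off the work surface, if the arm or the gripper's body presses on something with over 40 N, if the wrist force passes 120 N, or if a joint passes its speed limit or range.

### The arm

A 6-joint arm with a two-finger parallel gripper is mounted at the origin on the work surface. World frame = base frame: x ahead of the robot, y to its left, z up, the work surface at z = 0. Lengths are in m, angles in degrees, forces in N, time in s.
With the tool pointing down it reaches from about 0.25 to 0.725 m from the base axis. Payload 9.7 kg.
Tool frame: the origin (TCP) lies on the centre line of the jaws, within the pads' length; the fingertips stand 14 mm ahead of it and the grasp point (between the pads) lies 5 mm behind it; z points along the fingers, y is the line along which they close (so a half turn about z gives the same grasp; the last joint's range is limited). The gripper opens to 85 mm and grips with 20 to 120 N. Pads are 22 mm wide; open, the fingers measure 114 mm over their backs; the gripper's body (76 mm by 85 mm) begins 54 mm behind the grasp point. The pads swing forward as they close: fully open they stand 13 mm farther back than shut.
Start: joints at [-69.729, 4.979, 10.078, 95.1, 0, 90], TCP at [0.191, -0.516, 0.245] pointing down, gripper open.
Joint ranges: [-179.16, 179.16], [-48.56, 103.87], [-65.8, 70.77], [-126.05, 130.52], [-82.76, 87.17], [-180, 180]. Speed limits (degrees/s): [127.2, 127.2, 147.25, 180, 180, 180].

### API

Orientations are given as [roll, pitch, yaw] about the fixed x, y, z axes, in that order (R = Rz(yaw) Ry(pitch) Rx(roll)).
In Python, from workcell import bot, camera, get_calibration, ticket gives the robot as it stands. The module is installed in compiled form; this text tells all that it offers.
- The arm moves only by the tool send_rows, never from a script. Its arguments are lists of equal length, an entry for each row: "linear": the shift along the tool's x, y, z in m, a list of three; "twist": the turn, a rotation vector about the tool's x, y, z in units of 10 degrees (1.0 is 10 degrees), a list of three; "gripper": the opening in per cent of the stroke, from 0 (shut) to 100 (fully open). In form: {"linear": [[x, y, z], ...], "twist": [[wx, wy, wz], ...], "gripper": [gripper, ...]}. A call has 1 to 8 rows; each row shifts and turns the commanded pose from where the row before left it, along the tool's axes as they then stand; what a row does not reach is not made up. A row lasts 1/8 s, in which the tool goes at most 62.5 mm and 10.7 degrees, less where a joint would pass 70% of its speed; a pose out of reach is approached as far as the arm can. A call with a gripper value outside its range is refused whole. The fingers move at their own pace and stop on an object; "grip_force" is the grip in N (left out, the last holds). Time passes only in rows, so rows that do not move let the fingers close. It gives the time, the measured TCP pose, the force, the opening and the grip force at its end, in the units of the state.
- bot.get_obs(): the state, without advancing time (a new reading comes with each control period).
- camera(name): name is "side" or "top"; returns the picture (384x512x3 uint8, red, green, blue); there is no depth.
- get_calibration(name): a dict with "fx", "fy", "cx", "cy" (pixels), "origin" and "orientation" of the camera in the world. Camera axes: x right, y down, z forward; pixel columns grow to the right and rows downward; lengths in m; the calibration is good to about 2 mm. A picture is of the moment at which its call begins. get_calibration takes no time and is no camera call.
- ticket.job_done(): hands the job in; it is judged then, once.
The state is a dict: "time": time; "q": joint angles; "qd": joint speeds; "joint_efforts": joint torques, N m; "ee_pos": TCP position; "tcp_rot": TCP orientation; "wrist_force": force on the tool from outside, world axes, zero at the start; "torque": the same for the moment, N m; "opening": finger opening in m; "grasp_force": force on a finger pad.
Only numpy, scipy, OpenCV 4.12 (cv2) and the standard library are available. Lean on these libraries where they do the work, as an engineer would, in place of code of your own. Each camera call takes 0.05 s, during which the arm holds its last target. There are 200 camera calls.

## Working session

There is one attempt and no reset: what is moved stays moved. The work goes in short steps, Python scripts to look and compute and a tool call to move; the robot and the scene stay as the last step left them, time stands still between calls to the robot, and variables do not carry over. Pictures are saved under pics/ and viewed, at most 10 in all, crops included, and the job is handed in when it is done.

Besides the shell and the picture viewer there is one more tool, called after "Emit:" as name(argument=value, ...) on one line, values as JSON. send_rows: Moves the arm, as the interface text tells. Its arguments: {"type":"object","properties":{"linear":{"type":"array"},"twist":{"type":"array"},"gripper":{"type":"array"},"grip_force":{"type":"number"}},"required":["linear","twist","gripper"]}

```bash
mkdir -p pics
python3 - <<'E'
from workcell import bot,camera,get_calibration
import cv2,numpy as np
o=bot.get_obs()
for k,v in o.items(): print(k,v)
for n in ("side","top"):
    im=camera(n); cv2.imwrite(f"pics/{n}0.png",cv2.resize(im[:,:,::-1],(800,600),interpolation=cv2.INTER_CUBIC)); print(n,get_calibration(n))
E
```

```text
time 0.0
q [-6.97274575e+01  5.00946196e+00  1.00341070e+01  9.50981863e+01
  8.65135603e-04  9.00023486e+01]
qd [ 0.02647235  0.02739377  0.05650493 -0.0515283   0.05350215 -0.01755858]
joint_efforts [-2.67953851e-06 -5.20370579e+01  4.64821100e+01  1.56774156e-02
  1.37113107e-04 -3.81585664e-05]
ee_pos [ 0.19050009 -0.5157363   0.24459566]
tcp_rot [-1.79926459e+02 -8.62120346e-04  2.02701928e+01]
wrist_force [0.42920438 0.29304485 0.07397336]
torque [0.03436142 0.04198843 0.02943316]
grasp_force 0.0
opening 0.08535701351212256
side {'fx': 416.45264049999406, 'fy': 416.45264049999406, 'cx': 249.32147740021298, 'cy': 181.32906564683697, 'origin': array([0.17507352, 0.79158782, 0.71068539]), 'orientation': array([-125.00578308,   -0.16752043, -148.45826625])}
top {'fx': 460.1634694029817, 'fy': 460.1634694029817, 'cx': 256.12520660822975, 'cy': 195.1633660039057, 'origin': array([0.35340853, 0.02824933, 1.56600811]), 'orientation': array([-169.49683634,   -0.54783782,  -91.47358222])}
```

View pics/top0.png

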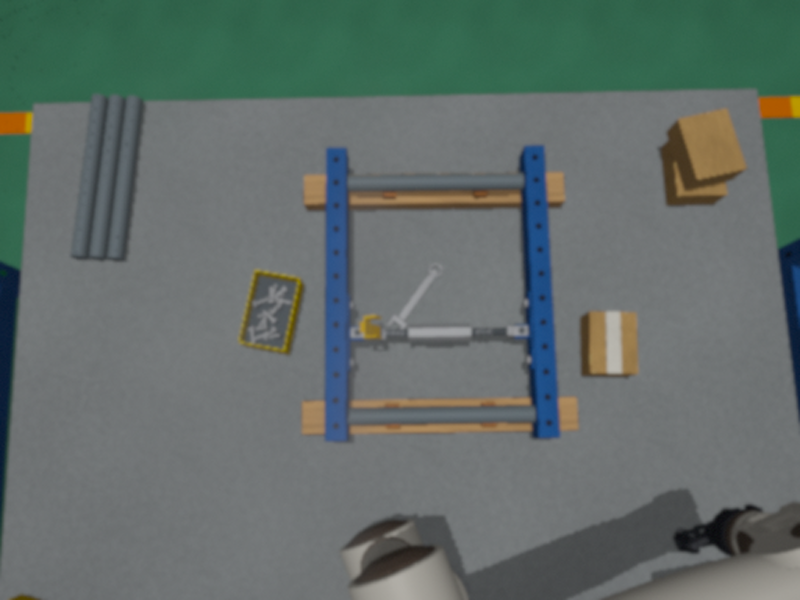

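View pics/side0.png

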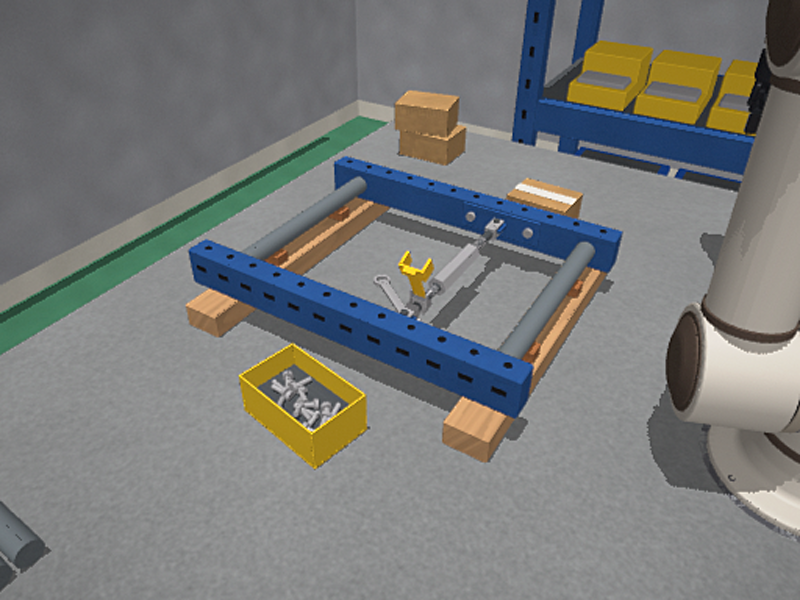

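```bash
cat > h.py <<'E'
import numpy as np,cv2
from scipy.spatial.transform import Rotation as R
from workcell import bot,camera,get_calibration
def ray(n,u,v):
    c=get_calibration(n); M=R.from_euler('xyz',c['orientation'],degrees=True).as_matrix()
    return np.array(c['origin']),M@np.array([(u-c['cx'])/c['fx'],(v-c['cy'])/c['fy'],1])
def onz(n,u,v,z):
    o,d=ray(n,u,v); return o+d*(z-o[2])/d[2]
def proj(n,p):
    c=get_calibration(n); M=R.from_euler('xyz',c['orientation'],degrees=True).as_matrix()
    q=M.T@(np.array(p)-c['origin']); return q[0]/q[2]*c['fx']+c['cx'],q[1]/q[2]*c['fy']+c['cy']
E
python3 - <<'E'
import cv2,numpy as np
from h import *
t=camera("top")[:,:,::-1]; s=camera("side")[:,:,::-1]
a=cv2.resize(t[190:235,215:348],(800,270),interpolation=cv2.INTER_CUBIC)
b=cv2.resize(s[130:212,220:340],(480,328),interpolation=cv2.INTER_CUBIC)
c=np.zeros((600,800,3),np.uint8); c[:270]=a; c[272:600,:480]=b
cv2.imwrite("pics/c1.png",c)
E
```

```text
(no output)
```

View pics/c1.png

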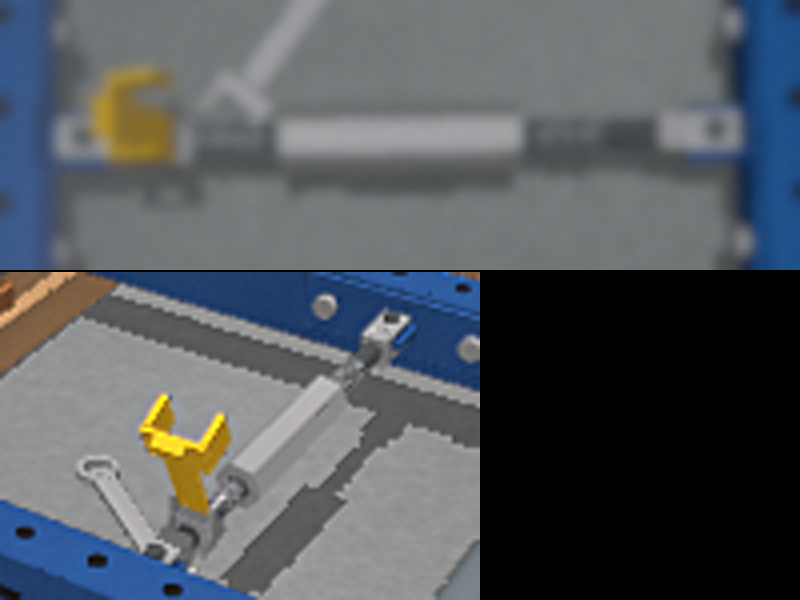

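Run:
```python
from h import *
f=lambda x,y:(215+x/6.015,190+y/6)
zt=.099
L=onz("top",*f(277,137),zt);Rr=onz("top",*f(523,133.5),zt)
cl=onz("top",*f(75,139),.095);cr=onz("top",*f(715,130),.095)
print(L,Rr,(L+Rr)/2,np.linalg.norm(L-Rr)); print(cl,cr,(cl+cr)/2)
for a,b in((L,Rr),(cl,cr)): d=a-b;print(np.degrees(np.arctan2(-d[0],d[1])))
m=(L+Rr)/2; d=cl-cr; yaw=np.arctan2(-d[0],d[1]); print(proj("side",[m[0],m[1],.085]))
s=camera("side")[:,:,::-1]
M=R.from_euler('z',yaw).as_matrix()
rows=[]
K=10;x0,y0,x1,y1=270,150,312,192
for i,ph in enumerate((None,0,15,30,45)):
    im=cv2.resize(s[y0:y1,x0:x1],None,fx=6,fy=6,interpolation=cv2.INTER_CUBIC)
    if ph is not None:
        P=[]
        for k in range(6):
            a=np.radians(ph+60*k)   # corner dir, angle about +y from +z toward +x; ph=0: corner up=flats upright
            P.append([[ (proj("side",[m[0],m[1],.085]+M@np.array([.0173*np.sin(a),yy,.0173*np.cos(a)]))-np.array([x0,y0]))*6 for yy in(.065,-.065)]])
        P=np.array(P)[:,0]
        cv2.polylines(im,[np.int32(P[:,0])],True,(0,0,255),1)
        for k in range(6): cv2.line(im,tuple(np.int32(P[k,0])),tuple(np.int32(P[k,1])),(0,200,0),1)
    rows.append(im)
rows.append(rows[0])
cv2.imwrite("pics/c2.png",np.vstack([np.hstack(rows[:3]),np.hstack(rows[3:])]))
```

```text
[ 0.56672216 -0.00713832  0.099     ] [ 0.56541358 -0.13900231  0.099     ] [ 0.56606787 -0.07307031  0.099     ] 0.1318704838296326
[0.56885354 0.10111651 0.095     ] [ 0.56538358 -0.24288185  0.095     ] [ 0.56711856 -0.07088267  0.095     ]
-0.5685711211720197
-0.5779300899900247
(np.float64(292.52701208874834), np.float64(171.272809018152))
```

View pics/c2.png

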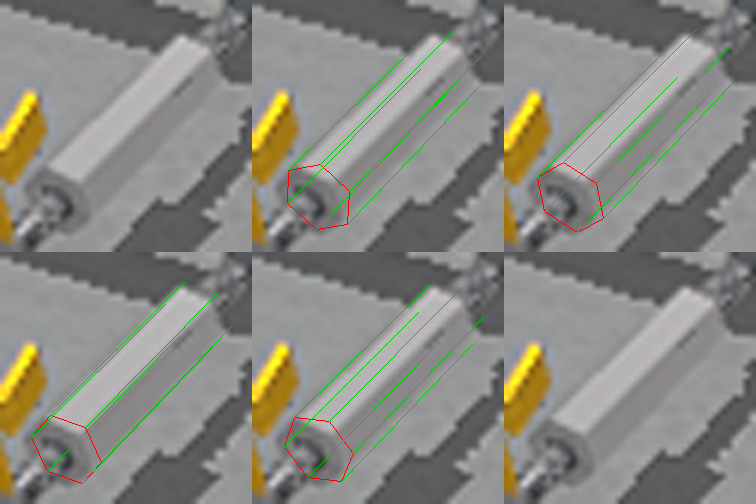

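Emit:
send_rows(linear=[[0,0,0],[0,0,0],[0,0,0],[0,0,0],[0,0,0],[0,0,0],[0,0,0],[0,0,0]], twist=[[0,0,-0.8645],[0,0,-0.8645],[0,0,-0.8645],[0,0,-0.8645],[0,0,-0.8645],[0,0,-0.8645],[0,0,-0.8645],[0,0,-0.8645]], gripper=[60,60,60,60,60,60,60,60], grip_force=60)

```text
time: 1.25
ee_pos: [0.1905, -0.5159, 0.2451]
tcp_rot: [-180.0, -0.0, 89.7]
wrist_force: [0.1, 0.9, -0.7]
opening: 0.0508
grasp_force: 0.0
```

Emit:
send_rows(linear=[[0.044,0.03,0],[0.044,0.03,0],[0.044,0.03,0],[0.044,0.03,0],[0.044,0.03,0],[0.044,0.03,0],[0.044,0.03,0],[0.044,0.03,0]], twist=[[0,0,0],[0,0,0],[0,0,0],[0,0,0],[0,0,0],[0,0,0],[0,0,0],[0,0,0]], gripper=[60,60,60,60,60,60,60,60])

```text
time: 2.25
ee_pos: [0.4348, -0.1647, 0.2454]
tcp_rot: [180.0, 0.0, 89.4]
wrist_force: [1.4, -1.7, -0.4]
opening: 0.0511
grasp_force: 0.0
```

Emit:
send_rows(linear=[[0.044,0.03,0],[0.044,0.03,0],[0,0,0],[0,0,0],[0,0,0],[0,0,0],[0,0,0],[0,0,0]], twist=[[0,0,0],[0,0,0],[-0.84,0,0],[-0.84,0,0],[-0.84,0,0],[-0.84,0,0],[-0.84,0,0],[0,0,0]], gripper=[60,60,60,60,60,60,60,60])

```text
time: 3.25
ee_pos: [0.4928, -0.0788, 0.2432]
tcp_rot: [138.1, -0.0, 89.4]
wrist_force: [0.1, -0.2, -0.1]
opening: 0.0513
grasp_force: 0.0
```

Emit:
send_rows(linear=[[0.003,-0.051,0],[0,0,0.04],[0,0,0.04],[0,0,0.03],[0,0,0]], twist=[[0,0,0],[0,0,0],[0,0,0],[0,0,0],[0,0,0]], gripper=[60,60,60,60,60])

```text
time: 3.88
ee_pos: [0.5362, -0.0777, 0.1281]
tcp_rot: [138.7, -0.1, 89.5]
wrist_force: [0.1, -0.1, 0.7]
opening: 0.0506
grasp_force: 0.0
```

Run:
```python
from h import *
o=bot.get_obs(); print(o['ee_pos'],o['tcp_rot'],o['torque'],o['q'])
s=camera("side")[:,:,::-1]
cv2.imwrite("pics/s2.png",cv2.resize(s[110:220,225:365],None,fx=5,fy=5,interpolation=cv2.INTER_CUBIC))
```

```text
[ 0.53622773 -0.07766658  0.12806005] [ 1.38702831e+02 -1.14835126e-01  8.95309571e+01] [ 0.07787975  0.63126936 -0.05099688] [-12.09921638 -35.70285983 -46.31691269  38.69052536   7.7308421
  81.28390437]
```

View pics/s2.png

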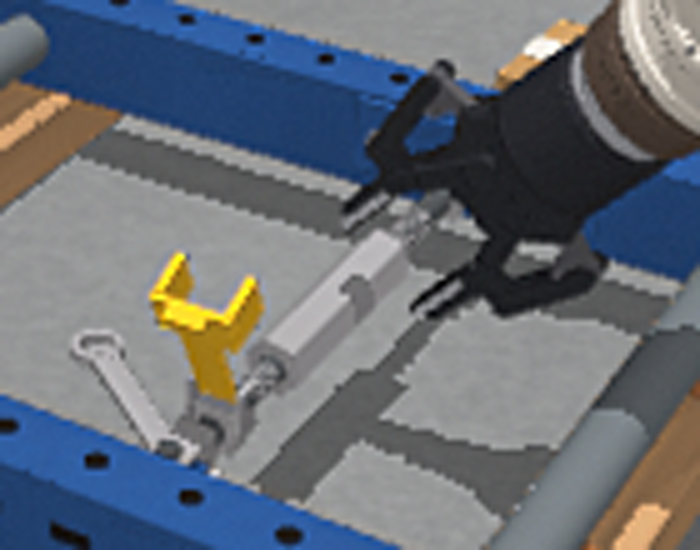

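Emit:
send_rows(linear=[[0,0,0],[0,0,0]], twist=[[0,0,0],[0,0,0]], gripper=[60,60])

```text
time: 4.18
ee_pos: [0.536, -0.0781, 0.1316]
tcp_rot: [138.2, -0.0, 89.5]
wrist_force: [0.0, -0.9, -1.0]
opening: 0.0511
grasp_force: 0.0
```

Run:
```python
from h import *
for i in range(3):
  o=bot.get_obs(); print(o['time'],o['ee_pos'],o['tcp_rot'],o['torque'],o['wrist_force'])
```

```text
4.175 [ 0.53604105 -0.07812581  0.13164475] [ 1.38234277e+02 -4.93691737e-02  8.94853229e+01] [ 0.01502205  0.62346254 -0.00159338] [ 0.02197069 -0.9346457  -0.97545439]
4.175 [ 0.53604105 -0.07812581  0.13164475] [ 1.38234277e+02 -4.93691737e-02  8.94853229e+01] [ 0.01502205  0.62346254 -0.00159338] [ 0.02197069 -0.9346457  -0.97545439]
4.175 [ 0.53604105 -0.07812581  0.13164475] [ 1.38234277e+02 -4.93691737e-02  8.94853229e+01] [ 0.01502205  0.62346254 -0.00159338] [ 0.02197069 -0.9346457  -0.97545439]
```

Emit:
send_rows(linear=[[0.001,-0.0086,0],[0,0,0.02],[0,0,0.02],[0,0,0.02],[0,0,0],[0,0,0]], twist=[[0,0,0],[0,0,0],[0,0,0],[0,0,0],[0,0,0],[0,0,0]], gripper=[60,60,60,60,60,60])

```text
time: 4.92
ee_pos: [0.5689, -0.0772, 0.08]
tcp_rot: [138.3, -0.1, 89.5]
wrist_force: [-0.2, -0.7, 0.3]
opening: 0.0512
grasp_force: 0.0
```

Emit:
send_rows(linear=[[0,0,0],[0,0,0],[0,0,0],[0,0,0],[0,0,0],[0,0,0]], twist=[[0,0,0],[0,0,0],[0,0,0],[0,0,0],[0,0,0],[0,0,0]], gripper=[45,40,35,32,30,30], grip_force=40)

```text
time: 5.68
ee_pos: [0.5701, -0.0773, 0.081]
tcp_rot: [138.2, -0.0, 89.5]
wrist_force: [4.6, -0.5, 5.5]
opening: 0.0296
grasp_force: 42.8
```

Run:
```python
from h import *
o=bot.get_obs(); print(o['time'],o['ee_pos'],o['tcp_rot'],o['torque'],o['wrist_force'],o['opening'])
s=camera("side")[:,:,::-1]
cv2.imwrite("pics/s3.png",cv2.resize(s[110:220,225:365],None,fx=5,fy=5,interpolation=cv2.INTER_CUBIC))
```

```text
5.675 [ 0.57011883 -0.07733816  0.08097196] [ 1.38166679e+02 -4.56181777e-02  8.94964835e+01] [-0.1008617  -0.75533315 -0.08575198] [ 4.583471   -0.54265376  5.46802816] 0.02957297914773883
```

View pics/s3.png

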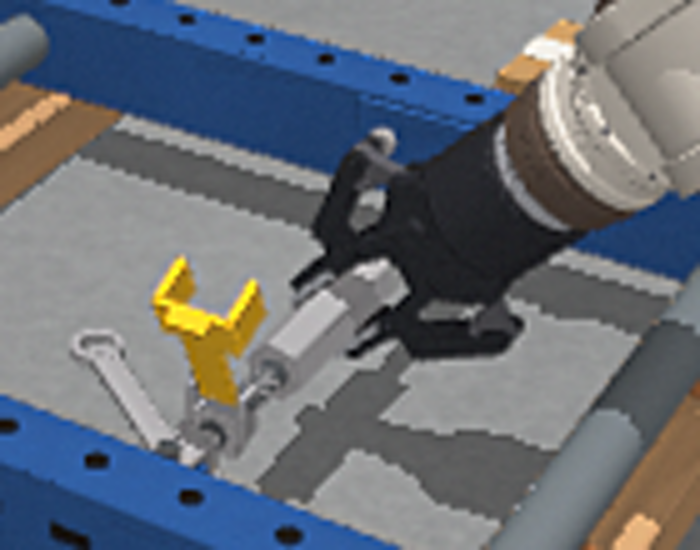

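Emit:
send_rows(linear=[[0,0.0024,0],[0,-0.0009,0],[0,-0.0009,0],[0,0,0]], twist=[[0,0,0],[1,0,0],[1,0,0],[0,0,0]], gripper=[30,30,30,30], grip_force=60)

```text
time: 6.22
ee_pos: [0.5712, -0.0773, 0.0799]
tcp_rot: [158.6, -0.1, 89.5]
wrist_force: [-1.7, -0.7, 8.0]
opening: 0.029
grasp_force: 64.2
```

```bash
cat > st.py <<'E'
from h import *
o=bot.get_obs(); tilt=(o['tcp_rot'][0]%360)-180
F=o['wrist_force'];T=o['torque'];t=np.radians(tilt)
f=np.array([-np.sin(t),0,-np.cos(t)]);y=np.array([np.cos(t),0,-np.sin(t)])
L=.195
p=o['ee_pos']; 
net=T[1]+.93*np.sin(t)-L*(f[2]*F[0]-f[0]*F[2])
print("t",o['time'],"tilt",tilt.round(2),"grasp pt",(p-.005*f).round(4),"Ty",T[1].round(3),"Ftool y,z",(F@y).round(2),(F@f).round(2),"Fx",F[1].round(2),"net",round(net,3),"op",round(o['opening'],4),o['grasp_force'])
E
python3 st.py
```

```text
t 6.225 tilt -21.4 grasp pt [ 0.5693 -0.0773  0.0845] Ty 0.15 Ftool y,z 1.34 -8.11 Fx -0.67 net 0.072 op 0.029 64.23862018855289
```

Emit:
send_rows(linear=[[0,0.0004,-0.0027],[0,-0.0009,0],[0,-0.0009,0],[0,0,0]], twist=[[0,0,0],[1,0,0],[1,0,0],[0,0,0]], gripper=[30,30,30,30])

```text
time: 6.72
ee_pos: [0.5687, -0.0773, 0.0795]
tcp_rot: [178.7, -0.1, 89.5]
wrist_force: [4.0, -1.4, 2.3]
opening: 0.0289
grasp_force: 63.6
```

```bash
python3 st.py
```

```text
t 6.725 tilt -1.3 grasp pt [ 0.5686 -0.0773  0.0845] Ty -0.621 Ftool y,z 4.07 -2.23 Fx -1.42 net 0.151 op 0.0289 63.574400295037776
```

Emit:
send_rows(linear=[[0,0.0013,-0.0007],[0,-0.0009,0],[0,-0.0009,0],[0,0,0]], twist=[[0,0,0],[1,0,0],[1,0,0],[0,0,0]], gripper=[30,30,30,30])

```text
time: 7.22
ee_pos: [0.5671, -0.0773, 0.0782]
tcp_rot: [-161.1, -0.1, 89.5]
wrist_force: [3.6, -2.1, 2.5]
opening: 0.0289
grasp_force: 63.8
```

```bash
python3 st.py
```

```text
t 7.225 tilt 18.89 grasp pt [ 0.5687 -0.0773  0.083 ] Ty -0.855 Ftool y,z 2.6 -3.55 Fx -2.05 net -0.046 op 0.0289 63.75866213114932
```

Emit:
send_rows(linear=[[0,0,0],[0,0,0],[0,0.0009,0],[0,0.0009,0],[0,0.0009,0],[0,0.0009,0],[0,0.0009,0],[0,0.0009,0]], twist=[[0,0,0],[0,0,0],[-1,0,0],[-1,0,0],[-1,0,0],[-1,0,0],[-1,0,0],[-1,0,0]], gripper=[60,60,60,60,60,60,60,60])

```text
time: 8.22
ee_pos: [0.5712, -0.0771, 0.0849]
tcp_rot: [137.8, -0.0, 89.5]
wrist_force: [0.6, -0.1, -0.1]
opening: 0.0512
grasp_force: 0.0
```

Emit:
send_rows(linear=[[0,0,0]], twist=[[0,0,0]], gripper=[60])

```text
time: 8.35
ee_pos: [0.5667, -0.0766, 0.0783]
tcp_rot: [138.6, -0.1, 89.5]
wrist_force: [0.9, -0.1, 0.7]
opening: 0.0514
grasp_force: 0.0
```

```bash
python3 st.py
```

```text
t 8.35 tilt -41.37 grasp pt [ 0.5634 -0.0766  0.0821] Ty 0.635 Ftool y,z 1.14 0.04 Fx -0.14 net 0.243 op 0.0514 0.0
```

Emit:
send_rows(linear=[[0,0,0],[0,0,0]], twist=[[0,0,0],[0,0,0]], gripper=[60,60])

```text
time: 8.6
ee_pos: [0.574, -0.0775, 0.0868]
tcp_rot: [138.2, -0.0, 89.5]
wrist_force: [-0.1, -0.2, -0.1]
opening: 0.0511
grasp_force: 0.0
```

```bash
python3 st.py
```

```text
t 8.6 tilt -41.78 grasp pt [ 0.5707 -0.0775  0.0905] Ty 0.58 Ftool y,z -0.19 0.02 Fx -0.24 net -0.077 op 0.0511 0.0
```

Emit:
send_rows(linear=[[0,0,0]], twist=[[0,0,0]], gripper=[60])

```text
time: 8.72
ee_pos: [0.5732, -0.0773, 0.085]
tcp_rot: [138.3, -0.1, 89.5]
wrist_force: [-0.6, 0.5, -0.0]
opening: 0.0511
grasp_force: 0.0
```

```bash
python3 st.py
```

```text
t 8.725 tilt -41.69 grasp pt [ 0.5699 -0.0773  0.0887] Ty 0.58 Ftool y,z -0.45 -0.35 Fx 0.53 net -0.127 op 0.0511 0.0
```

Emit:
send_rows(linear=[[0,-0.003,0.001],[0,0,0],[0,0,0],[0,0,0],[0,0,0],[0,0,0]], twist=[[0,0,0],[0,0,0],[0,0,0],[0,0,0],[0,0,0],[0,0,0]], gripper=[60,45,38,32,30,30])

```text
time: 9.48
ee_pos: [0.5707, -0.0772, 0.0815]
tcp_rot: [138.2, -0.1, 89.5]
wrist_force: [2.6, -0.3, 3.2]
opening: 0.0291
grasp_force: 59.8
```

```bash
python3 st.py
```

```text
t 9.475 tilt -41.75 grasp pt [ 0.5674 -0.0772  0.0852] Ty -0.226 Ftool y,z 4.03 -0.67 Fx -0.29 net -0.06 op 0.0291 59.83341323939385
```

Emit:
send_rows(linear=[[0,-0.0004,0],[0,-0.0004,0],[0,-0.0004,0]], twist=[[0.6,0,0],[0.6,0,0],[0.6,0,0]], gripper=[30,30,30])

```text
time: 9.85
ee_pos: [0.5697, -0.0772, 0.081]
tcp_rot: [156.4, -0.1, 89.5]
wrist_force: [3.1, -0.5, 3.2]
opening: 0.0291
grasp_force: 60.8
```

```bash
python3 st.py
```

```text
t 9.85 tilt -23.58 grasp pt [ 0.5677 -0.0772  0.0856] Ty -0.551 Ftool y,z 4.11 -1.74 Fx -0.5 net -0.121 op 0.0291 60.81040052384196
```

Emit:
send_rows(linear=[[0,-0.0004,0],[0,-0.0004,0],[0,-0.0004,0]], twist=[[0.6,0,0],[0.6,0,0],[0.6,0,0]], gripper=[30,30,30])

```text
time: 10.22
ee_pos: [0.5686, -0.0772, 0.0804]
tcp_rot: [174.4, -0.1, 89.5]
wrist_force: [3.7, -0.1, 2.8]
opening: 0.0292
grasp_force: 61.0
```

```bash
python3 st.py
```

```text
t 10.225 tilt -5.56 grasp pt [ 0.5681 -0.0772  0.0853] Ty -0.769 Ftool y,z 3.94 -2.43 Fx -0.07 net -0.091 op 0.0292 60.95589742246375
```

Emit:
send_rows(linear=[[0,0.0006,-0.0003],[0,-0.0004,0],[0,-0.0004,0]], twist=[[0.6,0,0],[0.6,0,0],[0.6,0,0]], gripper=[30,30,30])

```text
time: 10.6
ee_pos: [0.5679, -0.0772, 0.0804]
tcp_rot: [-167.5, -0.1, 89.5]
wrist_force: [1.3, 1.1, 4.1]
opening: 0.0288
grasp_force: 61.1
```

```bash
python3 st.py
```

```text
t 10.6 tilt 12.51 grasp pt [ 0.569  -0.0772  0.0853] Ty -0.485 Ftool y,z 0.35 -4.23 Fx 1.12 net -0.215 op 0.0288 61.099579160800204
```

Emit:
send_rows(linear=[[0,-0.0004,0],[0,-0.0004,0],[0,-0.0004,0]], twist=[[0.6,0,0],[0.6,0,0],[0.6,0,0]], gripper=[30,30,30])

```text
time: 10.98
ee_pos: [0.5667, -0.0772, 0.0808]
tcp_rot: [-149.5, -0.1, 89.5]
wrist_force: [2.2, -0.7, 4.0]
opening: 0.029
grasp_force: 61.2
```

```bash
python3 st.py
```

```text
t 10.975 tilt 30.53 grasp pt [ 0.5692 -0.0772  0.0851] Ty -0.566 Ftool y,z -0.18 -4.57 Fx -0.71 net -0.129 op 0.029 61.16897927291575
```

Emit:
send_rows(linear=[[0,0,0],[0,0,0],[0,0.0006,0],[0,0.0006,0],[0,0.0006,0],[0,0.0006,0],[0,0.0006,0],[0,0.0006,0]], twist=[[0,0,0],[0,0,0],[-0.75,0,0],[-0.75,0,0],[-0.75,0,0],[-0.75,0,0],[-0.75,0,0],[-0.75,0,0]], gripper=[60,60,60,60,60,60,60,60])

```text
time: 11.98
ee_pos: [0.5699, -0.0772, 0.0819]
tcp_rot: [164.8, -0.0, 89.5]
wrist_force: [0.7, 0.1, -0.2]
opening: 0.0513
grasp_force: 0.0
```

Emit:
send_rows(linear=[[0,0.0006,0],[0,0.0006,0],[0,0,0],[0,0,0],[0,0,0]], twist=[[-0.75,0,0],[-0.75,0,0],[0,0,0],[0,0,0],[0,0,0]], gripper=[60,60,60,60,60])

```text
time: 12.6
ee_pos: [0.5727, -0.0773, 0.0818]
tcp_rot: [150.3, -0.1, 89.5]
wrist_force: [0.2, -0.1, 0.3]
opening: 0.0512
grasp_force: 0.0
```

```bash
python3 st.py
```

```text
t 12.6 tilt -29.72 grasp pt [ 0.5702 -0.0773  0.0862] Ty 0.458 Ftool y,z 0.34 -0.18 Fx -0.1 net 0.062 op 0.0512 0.0
```

Emit:
send_rows(linear=[[0,0,-0.001],[0,0,0],[0,0,0],[0,0,0],[0,0,0],[0,0,0]], twist=[[0,0,0],[0,0,0],[0,0,0],[0,0,0],[0,0,0],[0,0,0]], gripper=[60,45,38,32,30,30])

```text
time: 13.35
ee_pos: [0.571, -0.0772, 0.0813]
tcp_rot: [150.3, -0.1, 89.5]
wrist_force: [1.8, -0.3, 0.6]
opening: 0.0291
grasp_force: 59.8
```

```bash
python3 st.py
```

```text
t 13.35 tilt -29.7 grasp pt [ 0.5685 -0.0772  0.0856] Ty 0.2 Ftool y,z 1.86 0.39 Fx -0.33 net 0.101 op 0.0291 59.80488090222934
```

Emit:
send_rows(linear=[[0,-0.0004,0],[0,-0.0004,0]], twist=[[0.5,0,0],[0.5,0,0]], gripper=[30,30])

```text
time: 13.6
ee_pos: [0.5703, -0.0772, 0.0814]
tcp_rot: [160.4, -0.1, 89.5]
wrist_force: [1.7, 0.4, -0.7]
opening: 0.0291
grasp_force: 60.3
```

```bash
python3 st.py
```

```text
t 13.6 tilt -19.61 grasp pt [ 0.5686 -0.0772  0.0861] Ty -0.402 Ftool y,z 1.34 1.25 Fx 0.41 net -0.452 op 0.0291 60.283159722470145
```

Emit:
send_rows(linear=[[0,-0.0004,0],[0,-0.0004,0]], twist=[[0.5,0,0],[0.5,0,0]], gripper=[30,30])

```text
time: 13.85
ee_pos: [0.5698, -0.0772, 0.0809]
tcp_rot: [170.4, -0.1, 89.5]
wrist_force: [0.9, -0.2, 1.4]
opening: 0.0293
grasp_force: 60.6
```

```bash
python3 st.py
```

```text
t 13.85 tilt -9.58 grasp pt [ 0.5689 -0.0772  0.0858] Ty -0.567 Ftool y,z 1.09 -1.21 Fx -0.2 net -0.508 op 0.0293 60.55648363971563
```

Emit:
send_rows(linear=[[0,-0.0004,0],[0,-0.0004,0]], twist=[[0.5,0,0],[0.45,0,0]], gripper=[30,30])

```text
time: 14.1
ee_pos: [0.5691, -0.0772, 0.0807]
tcp_rot: [179.9, -0.1, 89.5]
wrist_force: [0.7, -0.0, 1.9]
opening: 0.029
grasp_force: 60.6
```

```bash
python3 st.py
```

```text
t 14.1 tilt -0.08 grasp pt [ 0.5691 -0.0772  0.0857] Ty -0.74 Ftool y,z 0.72 -1.85 Fx -0.04 net -0.601 op 0.029 60.581836387659685
```

Emit:
send_rows(linear=[[0,0,0],[0,0,0],[0,0,0],[0,0,-0.03],[0,0,-0.05],[0,0,-0.05],[0,0,-0.03],[0,0,0]], twist=[[0,0,0],[0,0,0],[0,0,0],[0,0,0],[0,0,0],[0,0,0],[0,0,0],[0,0,0]], gripper=[30,60,60,60,60,60,60,60])

```text
time: 15.1
ee_pos: [0.5685, -0.0775, 0.2433]
tcp_rot: [179.5, -0.0, 89.5]
wrist_force: [0.3, 0.4, 0.2]
opening: 0.051
grasp_force: 0.0
```

Emit:
send_rows(linear=[[0.046,0,0],[0.046,0,0],[0.046,0,0],[0.046,0,0],[0,0,0],[0,0,0]], twist=[[0,0,0],[0,0,0],[0,0,0],[0,0,0],[0,0,0],[0,0,0]], gripper=[0,0,0,0,0,0])

```text
time: 15.85
ee_pos: [0.5693, 0.1064, 0.2397]
tcp_rot: [179.9, -0.0, 89.5]
wrist_force: [-0.0, 0.3, -0.6]
opening: 0.0001
grasp_force: 0.0
```

Run:
```python
from h import *
o=bot.get_obs(); print(o['ee_pos'],o['tcp_rot'],o['opening'])
s=camera("side")[:,:,::-1]; t=camera("top")[:,:,::-1]
a=cv2.resize(s[70:220,210:350],(560,600),interpolation=cv2.INTER_CUBIC)
b=cv2.resize(t[180:240,210:270],(240,240),interpolation=cv2.INTER_CUBIC)
c=np.zeros((600,800,3),np.uint8);c[:,:560]=a;c[:240,560:]=b
cv2.imwrite("pics/s4.png",c)
```

```text
[0.56926941 0.10635109 0.23974665] [ 1.79879450e+02 -4.73055898e-02  8.95245077e+01] 0.00014553588919615916
```

View pics/s4.png

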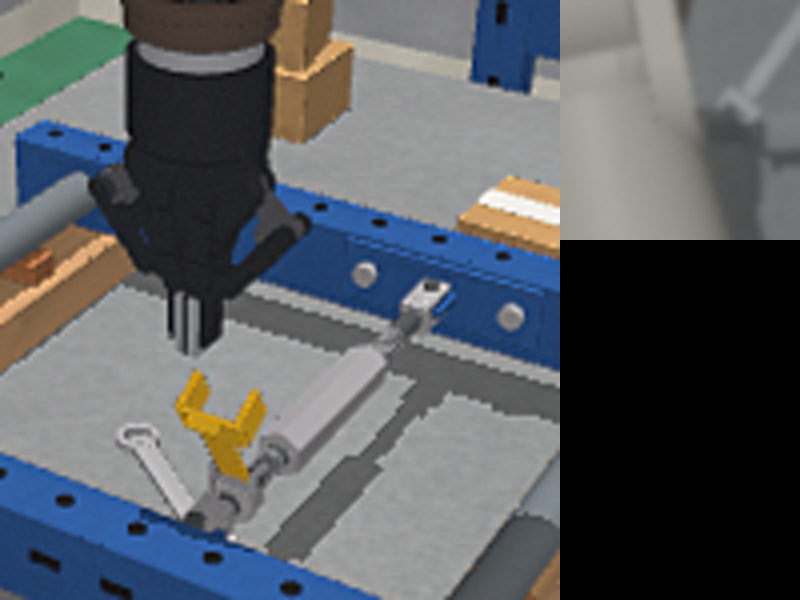

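Run:
```python
from h import *
for a in (1.7,1.85,2.0):
    p=np.array([.5705,.048-.075*np.cos(a),.105+.075*np.sin(a)])
    u,v=proj("side",p);print(a,p,(u-210)*4,(v-70)*4)
    for dx in(-.022,.022):
        u,v=proj("side",p+[dx,0,0]);print((u-210)*4,(v-70)*4)
u,v=proj("side",[.5705,.048,.105]);print((u-210)*4,(v-70)*4)
u,v=proj("side",[.5693,.1064,.2257]);print((u-210)*4,(v-70)*4)
```

```text
1.7 [0.5705     0.05766334 0.17937486] 233.88814553732777 374.09949100726726
266.58515890908393 384.74515925070057
201.8079673058112 363.65465524321735
1.85 [0.5705     0.06866927 0.17709564] 224.59189223690896 385.9287407466692
257.41398701320577 396.7588977418179
192.39298730831092 375.3042148647802
2.0 [0.5705     0.07921101 0.17319731] 215.50606897657485 399.8528915678678
248.41418959239422 410.8760632853558
183.22602854389174 389.04010669659
238.01228021978295 467.8684922544601
195.14518968892207 344.52727072293396
```

Emit:
send_rows(linear=[[0.006,0.001,0.02],[0,0,0.03],[0,0,0.026],[0,0,0],[0,0,0]], twist=[[0,0,0],[0,0,0],[0,0,0],[0,0,0],[0,0,0]], gripper=[0,0,0,0,0])

```text
time: 16.58
ee_pos: [0.5714, 0.1121, 0.1658]
tcp_rot: [179.8, -0.1, 89.4]
wrist_force: [0.5, 0.5, 0.2]
opening: 0.0
grasp_force: 0.0
```

Emit:
send_rows(linear=[[-0.01,0,0],[-0.01,0,0],[-0.01,0,0],[-0.01,0,0]], twist=[[0,0,0],[0,0,0],[0,0,0],[0,0,0]], gripper=[0,0,0,0])

```text
time: 17.08
ee_pos: [0.5707, 0.0718, 0.1647]
tcp_rot: [179.8, -0.1, 89.5]
wrist_force: [0.6, 0.9, 0.4]
opening: 0.0
grasp_force: 0.4
```

Emit:
send_rows(linear=[[-0.01,0,0],[-0.01,0,0],[-0.01,0,0],[0,0,0]], twist=[[0,0,0],[0,0,0],[0,0,0],[0,0,0]], gripper=[0,0,0,0])

```text
time: 17.58
ee_pos: [0.5704, 0.0419, 0.1644]
tcp_rot: [179.8, -0.1, 89.4]
wrist_force: [0.3, 0.0, 0.2]
opening: 0.0002
grasp_force: 0.0
```

Run:
```python
from h import *
o=bot.get_obs(); print(o['ee_pos'],o['wrist_force'])
s=camera("side")[:,:,::-1]
cv2.imwrite("pics/s5.png",cv2.resize(s[70:220,210:350],(560,600),interpolation=cv2.INTER_CUBIC))
```

```text
[0.57036521 0.04192801 0.1644205 ] [0.32839561 0.0054631  0.16676738]
```

View pics/s5.png

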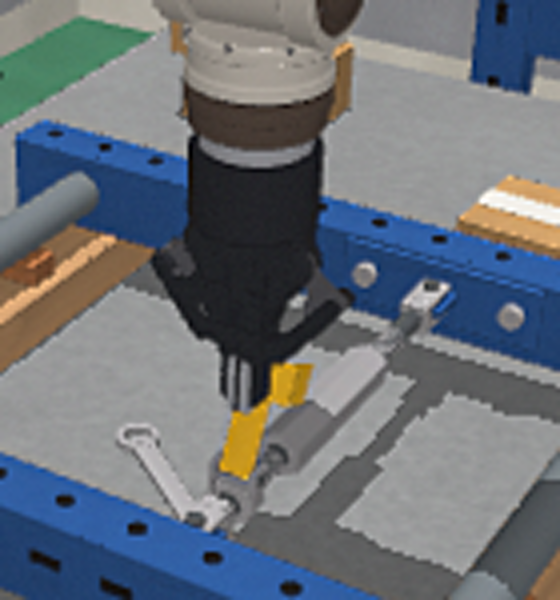

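Emit:
send_rows(linear=[[-0.01,0,0.003],[-0.009,0,0.005],[-0.007,0,0.007],[-0.007,0,0.008],[-0.005,0,0.007],[-0.005,0,0.007],[0,0,0]], twist=[[0,0,0],[0,0,0],[0,0,0],[0,0,0],[0,0,0],[0,0,0],[0,0,0]], gripper=[0,0,0,0,0,0,0])

```text
time: 18.5
ee_pos: [0.5698, -0.0006, 0.1267]
tcp_rot: [179.9, -0.1, 89.5]
wrist_force: [0.1, -1.1, 0.6]
opening: 0.0001
grasp_force: 0.0
```

Emit:
send_rows(linear=[[0,0,0.003],[0,0,0.002],[0,0,0]], twist=[[0,0,0],[0,0,0],[0,0,0]], gripper=[0,0,0])

```text
time: 18.88
ee_pos: [0.5702, -0.0001, 0.1225]
tcp_rot: [179.8, -0.1, 89.5]
wrist_force: [-0.0, 0.3, 1.6]
opening: -0.0001
grasp_force: 0.3
```

Run:
```python
from h import *
o=bot.get_obs(); print(o['ee_pos'],o['wrist_force'])
s=camera("side")[:,:,::-1]
cv2.imwrite("pics/s6.png",cv2.resize(s[90:220,230:350],(554,600),interpolation=cv2.INTER_CUBIC))
```

```text
[ 5.70186755e-01 -9.45193344e-05  1.22466260e-01] [-0.00716096  0.25170731  1.58349826]
```

View pics/s6.png

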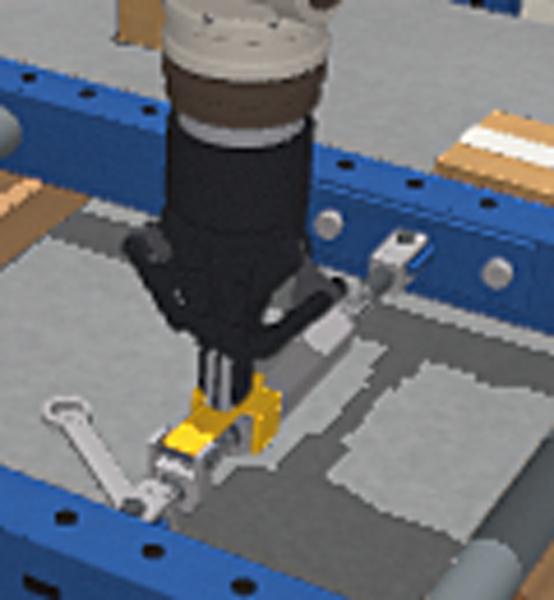

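Emit:
send_rows(linear=[[0,0,0.001],[0,0,0.001],[0,0,0]], twist=[[0,0,0],[0,0,0],[0,0,0]], gripper=[0,0,0])

```text
time: 19.3
ee_pos: [0.5704, 0.0, 0.1208]
tcp_rot: [179.8, -0.1, 89.5]
wrist_force: [-0.4, 1.7, 3.5]
opening: -0.0001
grasp_force: 1.8
```

Emit:
send_rows(linear=[[0,0,0.001],[0,0,0.001],[0,0,0]], twist=[[0,0,0],[0,0,0],[0,0,0]], gripper=[0,0,0])

```text
time: 19.68
ee_pos: [0.5704, 0.0001, 0.119]
tcp_rot: [179.8, -0.1, 89.5]
wrist_force: [0.1, 3.7, 6.3]
opening: -0.0
grasp_force: 3.3
```

Emit:
send_rows(linear=[[0,0,-0.003],[0.005,0,-0.003],[0,0,0.004],[0,0,0.002],[0,0,0]], twist=[[0,0,0],[0,0,0],[0,0,0],[0,0,0],[0,0,0]], gripper=[0,0,0,0,0])

```text
time: 20.3
ee_pos: [0.5704, 0.0051, 0.1187]
tcp_rot: [179.8, -0.1, 89.5]
wrist_force: [0.1, 2.3, 6.2]
opening: -0.0001
grasp_force: 3.3
```

Emit:
send_rows(linear=[[0,0,0.001],[0,0,0.001],[0,0,0]], twist=[[0,0,0],[0,0,0],[0,0,0]], gripper=[0,0,0])

```text
time: 20.68
ee_pos: [0.5707, 0.0053, 0.1172]
tcp_rot: [179.7, -0.1, 89.5]
wrist_force: [-0.5, 3.8, 9.2]
opening: -0.0001
grasp_force: 4.4
```

Emit:
send_rows(linear=[[0,0,-0.005],[0,0,-0.01],[0,0,-0.03],[0,0,-0.05],[0,-0.05,-0.03],[0,-0.05,0],[0,-0.05,0],[0,0,0]], twist=[[0,0,0],[0,0,0],[0,0,0],[0,0,0],[0,0,0],[0,0,0],[0,0,0],[0,0,0]], gripper=[0,0,0,0,0,0,0,0])

```text
time: 21.68
ee_pos: [0.4175, 0.0058, 0.2421]
tcp_rot: [179.7, -0.1, 89.5]
wrist_force: [0.7, 0.0, 1.5]
opening: 0.0
grasp_force: 0.0
```

Run:
```python
from h import *
s=camera("side")[:,:,::-1]
im=cv2.resize(s[140:215,240:340],(800,600),interpolation=cv2.INTER_CUBIC)
c=lambda p:tuple(np.int32((np.array(proj("side",p))-[240,140])*8))
for a,col in((0,(0,0,255)),(.15,(0,255,0))):
    cv2.line(im,c([.5485,.048,.107]),c([.5485,.048-.075*np.cos(a),.107+.075*np.sin(a)]),col,1)
    cv2.line(im,c([.5485,.048-.075*np.cos(a),.107+.075*np.sin(a)]),c([.5925,.048-.075*np.cos(a),.107+.075*np.sin(a)]),col,1)
cv2.imwrite("pics/s7.png",im)
```

```text
(no output)
```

View pics/s7.png

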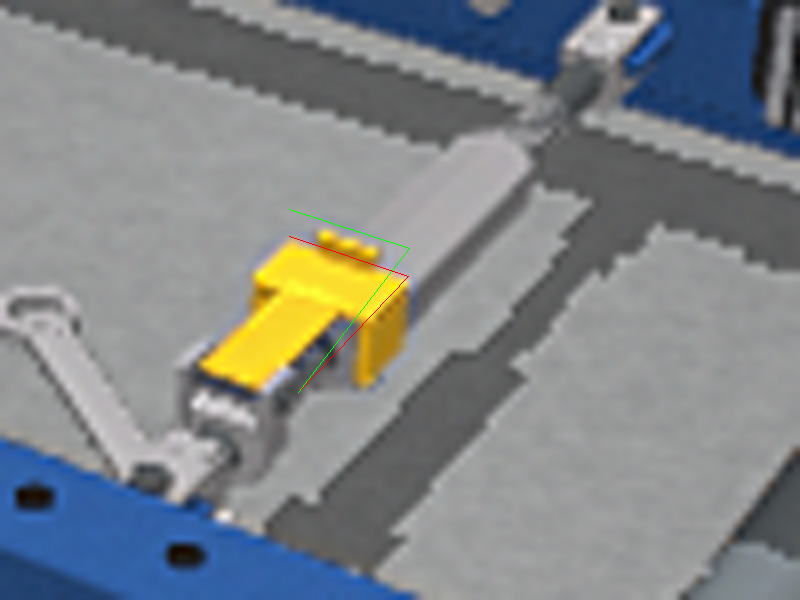

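```bash
python3 -c "
from workcell import ticket; print(ticket.job_done())"
```

```text
the job is handed in; nothing more can be done
None
```

The job is handed in at about 22 s of the 72 s allowed: the sleeve went firm and was stopped at the next upright pair of flats, and the last picture shows the keeper folded flat over it with the arm clear; no verdict came back.

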